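Lock out the bench isolator with its pin

ROBOT

A 7-joint arm with a two-finger parallel gripper is mounted at the origin on the work surface. World frame = base frame: x ahead of the robot, y to its left, z up, the work surface at z = 0. Lengths are in m, angles in rad, forces in N, time in s.
With the tool pointing down it reaches from about 0.425 to 0.95 m from the base axis. Payload 4.7 kg.
Tool frame: the origin (TCP) lies at the very end of the fingers, on their centre line; the grasp point (between the pads) lies 19 mm behind it; y points along the fingers, z is the direction in which the jaws open and shut, and the axes are right-handed (so a half turn about y gives the same grasp; the last joint's range is limited). The gripper opens to 87 mm and grips with 3 to 60 N. Pads are 19 mm wide; open, the fingers measure 117 mm over their backs; the gripper's body (75 mm by 190 mm) begins 51 mm behind the grasp point.
Start: joints at [-1.275, 0.469, -0.049, 1.532, 0.024, 1.141, -0.082], TCP at [0.215, 0.64, 0.223] pointing down, gripper open.
Joint ranges: [-2.59, 2.59], [-0.33, 1.99], [-1.39, 1.29], [0.1, 2.45], [-1.04, 4.18], [0.21, 1.99], [-2.66, 2.66]. Speed limits (rad/s): [2.57, 2.57, 3.14, 3.14, 3.14, 3.14, 3.14].

INTERFACE

Orientations are given as a rotation vector (axis times angle).
In Python, from rig import robot, grab_frame, calibration, ticket gives the robot as it stands.
- The arm moves only by the tool move_arm, never from a script. Its argument "moves" is a list of rows, each a list of 7 numbers: the finger opening in m, from 0 to 0.087, then the shift along the tool's x, y, z in m, then the turn, a rotation vector about the tool's x, y, z in rad. A call has 1 to 10 rows; each row is the pose to reach, as a shift and turn from the pose measured when the call began, along the tool's axes at that moment; what a row does not reach only later rows make up. A row lasts 1/8 s, in which the tool goes at most 62.5 mm and 10.7 degrees, less where a joint would pass 70% of its speed; a pose out of reach is approached as far as the arm can. A call with a gripper value outside its range is refused whole. The fingers move at their own pace and stop on an object; the grip force is fixed at half the most. Time passes only in rows, so rows that repeat a pose let the fingers close. It gives the time, the measured TCP pose, the force and the opening at its end, in the units of the state.
- robot.get_state(): the state, without advancing time (a new reading comes with each control period).
- grab_frame(name): name is "scene" or "side" or "wrist"; returns the picture (384x512x3 uint8, red, green, blue); there is no depth.
- calibration(name): a dict with "fovy" (degrees; the focal length in pixels is half the picture's height over the tangent of half this angle, whatever the lens; pixels are square), "cx", "cy" (the principal point, pixels), "R" (3x3) and "t" (3): a world point X has camera coordinates R X + t. Camera axes: x right, y down, z forward; pixel columns grow to the right and rows downward; lengths in m; the calibration is good to about 2 mm. A picture is of the moment at which its call begins: read the wrist's pose just before it. calibration takes no time and is no camera call; for the wrist camera it gives the pose at the moment of the call.
- ticket.close_job(): hands the job in, once; it reports no verdict.
The state is a dict: "t": time; "joints": joint angles; "joint_velocities": joint speeds; "effort": joint torques, N m; "eef_pos": TCP position; "orientation": TCP orientation; "force": force on the tool from outside, world axes, zero at the start; "torque": the same for the moment, N m; "opening": opening from 0.0 (shut) to 1.0 (fully open).
Only numpy, scipy, OpenCV 4.12 (cv2) and the standard library are available. Lean on these libraries where they do the work, as an engineer would, in place of code of your own. Each camera call takes 0.05 s, during which the arm holds its last target.

TASK

Lock out the isolator with the black-headed pin from the blue holder: thread it down through the hole of the red sliding bar, draw the bar across with it, go on through both yellow lugs and press it gently, fully home against the stiff plunger until its collar sits on the bar; then let go. The bar's hole stands off to one side at an unknown distance, so feel for it with light pressure and never force the pin. Leave the other things on the bench where they are.

Things in the scene. Friction and masses are not known exactly. Their poses are not given: they have to be found in the camera images.
- pin_grip (a point): Centre of the lock-out pin's black grip, a bar 40 (pin x) x 14 (pin y) x 26 mm high (pin z, up): take it across its 14 mm. Under the grip is a round black collar 22 mm across, 12 mm high, then a steel shank. The collar's underside is 25 mm below this point, the tip's end 87 mm below.
- pin_tip (a point): Middle of the flat end of the pin's tip; same axes as pin_grip. The steel shank is 12 mm across and 62 mm long from tip to collar; its last 3 mm taper to 9.6 mm across. The pin is 100 mm long, about 0.11 kg, and starts upright in the holder with 30 mm of shank in a hole 13.5 mm wide.
- holder: Fixed blue holder block 60 x 60 x 40 mm, z up, origin at the centre of its underside; the pin's hole (30 mm deep) is in the middle of its top.
- lug_axis (a point): Point on the fixed isolator, on the upright axis of its two yellow lugs, level with the red bar's top face (78 mm above the bench). z up, y along the bar's slide, x towards the brass box. Down from here: bar 0 to 8 mm, upper lug 18 to 24, lower lug 38 to 44; all have 14 mm through holes. The bar is flat, 36 mm wide (x), 160 mm long (y). Nothing of the isolator is higher.
- bar_middle_of_travel (a point): Fixed point 10 mm to +y of lug_axis, same height and axes: the middle of where the red bar's hole can stand at the start. The hole is in the bar's middle, at x = 0, and at the start 4 to 16 mm to +y of lug_axis; where exactly is not reported: find it by feel or sight. The bar slides along y only (-4 to +20 mm), needs about 5 N to slide and stays where left.
- plunger_seat (a point): Fixed point on the lugs' axis 52 mm below lug_axis: top of the white plunger (16 mm across) before it is pressed. It yields downward at about 6 N, up to 13 mm, and stays where pushed. With the pin home (collar on the bar) it is pushed 10 mm.
- shunt_mid (a point): Bystander: brown shunt block 45 x 130 x 54 mm with three black wing terminals, loose; point at its middle.
- meter_mid (a point): Bystander: grey panel meter 50 x 85 x 70 mm, loose; point at its middle.
- driver_grip (a point): Bystander: loose screwdriver lying on the bench, about 0.2 m long; point on its handle.
- canister_mid (a point): Bystander: white jar 48 mm across, 70 mm high, loose; point at its middle.
- pin: The lock-out pin as a whole; origin at the end of its tip.
- isolator: The isolator with its bar and plunger: steel base 190 x 150 mm; origin on the bench right under lug_axis, same axes. Its brass vented box, 94 (x) x 120 (y) mm, top 62 mm above the bench, begins 38 mm from the axis on the +x side.

How it is judged:
On the way, in this order (a step that is already met when the one before it is completed fails the run):
1. the pin is lifted clear of its holder (height (world z) of pin_tip above 0.045 m), for 0.1 s.
2. the pin is through the red bar and in the upper lug (x of pin_tip in the frame of lug_axis between -0.003 and 0.003 m and y of pin_tip in the frame of lug_axis between -0.003 and 0.003 m and z of pin_tip in the frame of lug_axis below -0.021 m), for 0.05 s.
At the end, for the whole second after the job is handed in: The pin stands through the bar and both lugs, within 3 mm of the lugs' axis at its tip (4 mm at its grip) and upright within 0.06 rad, its collar within 3 mm of the bar's top with the plunger pressed down, at rest and released (x of pin_grip in the frame of lug_axis between -0.004 and 0.004 m and y of pin_grip in the frame of lug_axis between -0.004 and 0.004 m and x of pin_tip in the frame of lug_axis between -0.003 and 0.003 m and y of pin_tip in the frame of lug_axis between -0.003 and 0.003 m and z of pin_tip in the frame of lug_axis below -0.059 m and angle between pin_grip's own z axis and vertical below 0.06 rad and linear speed of pin below 0.01 m/s and contact force between pin and the fingers below 0.1 N); the robot touches nothing.
It fails at once if the pin is forced: more than 30 N between the pin and the isolator (bar, lugs and plunger) (contact force between pin and isolator above 30 N).
It fails at once if the brown shunt block is moved more than 20 mm (distance of shunt_mid from where it was at the start of the episode above 0.02 m).
It fails at once if the grey panel meter is moved more than 20 mm (distance of meter_mid from where it was at the start of the episode above 0.02 m).
It fails at once if the screwdriver is moved more than 20 mm (distance of driver_grip from where it was at the start of the episode above 0.02 m).
It fails at once if the white jar is moved more than 20 mm (distance of canister_mid from where it was at the start of the episode above 0.02 m).
It also fails if it takes over 67 s, if anything falls off the work surface, if the arm or the gripper's body presses on something with over 40 N, if the wrist force passes 120 N, or if a joint passes its speed limit or range.

## Working session

There is one attempt and no reset: what is moved stays moved. The work goes in short steps, Python scripts to look and compute and a tool call to move; the robot and the scene stay as the last step left them, time stands still between calls to the robot, and variables do not carry over. Pictures are saved under pics/ and viewed, and the job is handed in when it is done.

Besides the shell and the picture viewer there is one more tool, called after "Request:" by a JSON object that holds its "fn" and its "kwargs". move_arm: Moves the arm, as the interface text tells. Its arguments: {"type":"object","properties":{"moves":{"type":"array","items":{"type":"array","items":{"type":"number"}}}},"required":["moves"]}

```bash
ls; mkdir -p pics
python3 - <<'E'
from rig import robot, grab_frame, calibration, ticket
import cv2, numpy as np
s=robot.get_state()
for k,v in s.items(): print(k,np.round(v,4))
for n in ["scene","side","wrist"]:
    c=calibration(n); print(n,c)
    cv2.imwrite(f"pics/{n}0.png",grab_frame(n)[:,:,::-1])
E
```

```text
pics
t 0.0
joints [-1.2749  0.4694 -0.0486  1.5337  0.0241  1.141  -0.0823]
joint_velocities [ 0.0003 -0.0003 -0.0006 -0.0018  0.0005  0.0012 -0.0002]
effort [-3.00000e-04 -5.07985e+01 -8.08000e-02 -2.36149e+01 -6.13000e-02
  3.82000e-02  2.00000e-04]
eef_pos [0.2152 0.6391 0.2215]
orientation [-1.5577  0.2552 -0.2548]
force [ 0.3063 -0.6989 -0.4565]
torque [-0.034  -0.0242 -0.0129]
opening 1.0001
scene {'fovy': 52.78901755999487, 'cx': 249.1482893779144, 'cy': 191.61957355603622, 'R': array([[-0.23643253,  0.97147585, -0.01828488],
       [ 0.75015529,  0.17054368, -0.63889115],
       [-0.61754895, -0.16477115, -0.76907982]]), 't': array([ 0.17433268, -0.41734848,  1.60528938])}
side {'fovy': 55.135943217836896, 'cx': 259.25483123616436, 'cy': 189.44716405368354, 'R': array([[ 0.88957925, -0.45676827, -0.00339281],
       [-0.34375026, -0.66454267, -0.66348987],
       [ 0.30080645,  0.5913931 , -0.74817758]]), 't': array([-0.55916344,  0.25044146,  0.95552071])}
wrist {'fovy': 71.37422040012352, 'cx': 257.0500465637156, 'cy': 188.30264644481974, 'R': array([[ 0.31893889,  0.94777464, -0.00110259],
       [ 0.91216837, -0.30664061,  0.27188305],
       [ 0.25734577, -0.08771983, -0.96232967]]), 't': array([-0.67505998, -0.03341   ,  0.39084999])}
```

View pics/scene0.png

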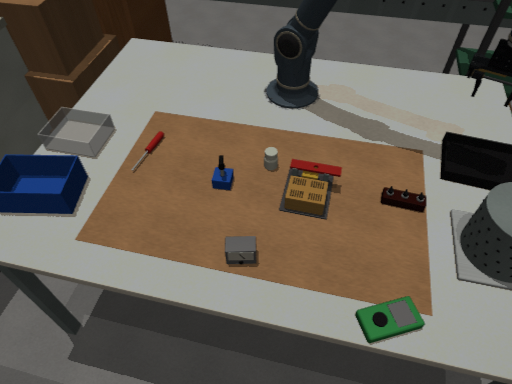

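View pics/side0.png

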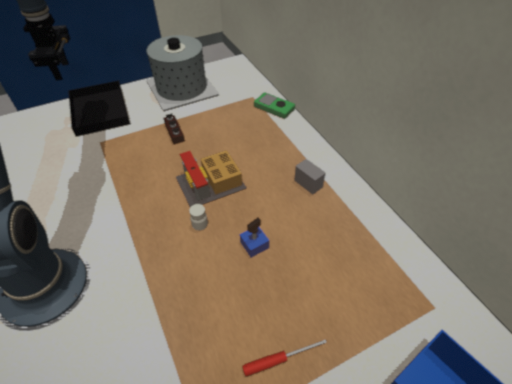

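View pics/wrist0.png

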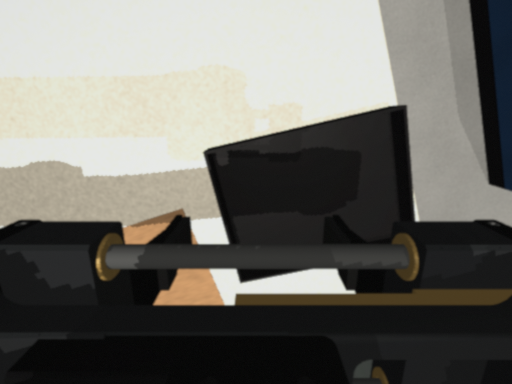

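```bash
cat > h.py <<'E'
from rig import robot, grab_frame, calibration, ticket
import cv2, numpy as np
from scipy.spatial.transform import Rotation as Rn
def f(c,h=384): return h/2/np.tan(np.radians(c['fovy'])/2)
def ray(c,u,v):
    d=np.array([(u-c['cx'])/f(c),(v-c['cy'])/f(c),1]); R=c['R']
    return -R.T@c['t'], R.T@d
def onz(c,u,v,z):
    o,d=ray(c,u,v); return o+d*(z-o[2])/d[2]
def proj(c,X):
    p=c['R']@np.asarray(X)+c['t']; return c['cx']+f(c)*p[0]/p[2], c['cy']+f(c)*p[1]/p[2]
def tri(rays):
    A=np.zeros((3,3));b=np.zeros(3)
    for o,d in rays:
        d=d/np.linalg.norm(d);P=np.eye(3)-np.outer(d,d);A+=P;b+=P@o
    X=np.linalg.solve(A,b)
    return X,[np.linalg.norm((np.eye(3)-np.outer(d,d)/(d@d))@(X-o)) for o,d in rays]
def crop(img,x0,y0,w,h,k,name):
    cv2.imwrite(name,cv2.resize(img[y0:y0+h,x0:x0+w],None,fx=k,fy=k,interpolation=cv2.INTER_CUBIC))
E
python3 - <<'E'
from h import *
a=cv2.imread("pics/scene0.png");b=cv2.imread("pics/side0.png")
crop(a,200,140,150,85,5,"pics/sc1.png");crop(b,165,135,110,130,5,"pics/sd1.png".replace('5','4')) if 0 else crop(b,165,140,120,120,5,"pics/sd1.png")
cs,cd=calibration("scene"),calibration("side")
def blobs(img,m,n):
    k,l,st,ce=cv2.connectedComponentsWithStats(m.astype('uint8'))
    for i in range(1,k):
        if st[i,4]>25: print(n,st[i],np.round(ce[i],1))
for n,im in(("sc",a),("sd",b)):
    h=cv2.cvtColor(im,cv2.COLOR_BGR2HSV); H,S,V=[h[...,i].astype(int) for i in range(3)]
    blobs(im,((H<5)|(H>174))&(S>170)&(V>90),n+" red")
    blobs(im,(H>105)&(H<130)&(S>150)&(V>80),n+" blue")
E
```

```text
sc red [146 132  18  18 103] [154.5 140.2]
sc red [290 159  51  16 389] [315.7 166.6]
sc blue [  0 156  77  38 810] [ 41.6 184.1]
sc blue [212 168  21  15 177] [222.2 175. ]
sd red [181 152  26  36 369] [193.1 169.3]
sd red [243 352  43  23 449] [263.9 363. ]
sd blue [242 232   8   9  43] [245.3 236. ]
sd blue [248 233  19  16 130] [257.3 241.4]
sd blue [ 395  331  107   53 1602] [431.7 368.8]
```

View pics/sc1.png

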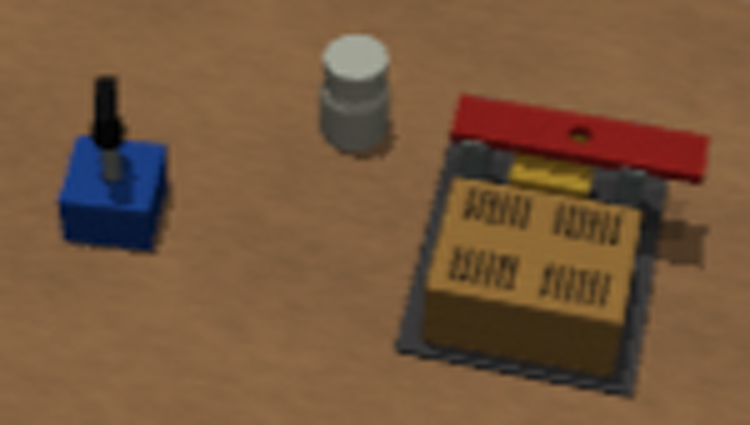

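View pics/sd1.png

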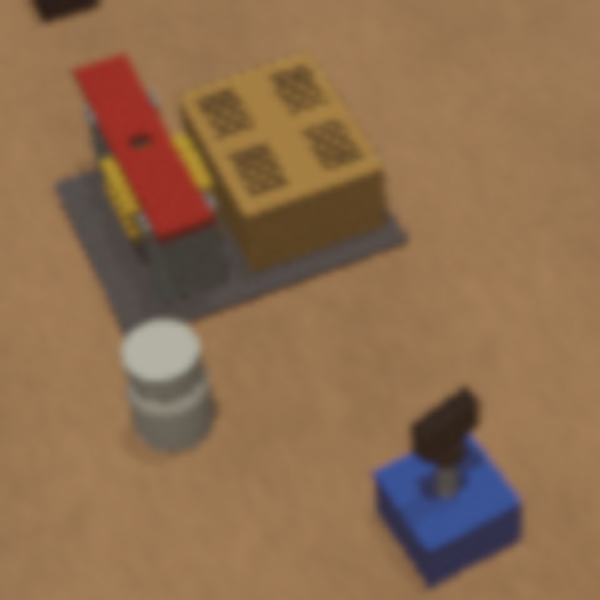

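Run:
```python
from h import *
cs,cd=calibration("scene"),calibration("side")
S=lambda x,y:(200+(x+.5)/5-.5,140+(y+.5)/5-.5)
D=lambda x,y:(165+(x+.5)/5-.5,140+(y+.5)/5-.5)
def two(n,s,d):
    X,e=tri([ray(cs,*S(*s)),ray(cd,*D(*d))]); print(n,np.round(X,4),np.round(e,4)); return X
two("hole",(581,134),(141,140))
for n,s,d in (("a",(460,95),(208,225)),("b",(708,136),(125,57))): two("bar end "+n,s,d)
for n,s in (("box nl",(452,180)),("nr",(642,208)),("fr",(620,320)),("fl",(428,292))): print(n,np.round(onz(cs,*S(*s),.062),4))
for n,s in (("box nl",(247,212)),("nr",(183,97)),("fr",(308,55)),("fl",(382,165))): print(n,np.round(onz(cd,*D(*s),.062),4))
print("hole S",onz(cs,*S(581,134),.078),"D",onz(cd,*D(141,140),.078))
print("holder S", [np.round(onz(cs,*S(*p),.04),4) for p in ((78,138),(167,147),(155,221),(62,207))])
print("holder D", [np.round(onz(cd,*D(*p),.04),4) for p in ((376,475),(430,545),(520,500),(470,440))])
print("grip top S",onz(cs,*S(106,78),.11),"D",onz(cd,*D(447,420),.097))
two("grip c",(106,100),(446,426))
```

```text
hole [0.4783 0.1559 0.0751] [0. 0.]
bar end a [0.4818 0.0707 0.0866] [0.0093 0.0093]
bar end b [0.4881 0.2266 0.0907] [0.0094 0.0094]
box nl [0.5232 0.0818 0.062 ]
nr [0.5203 0.2008 0.062 ]
fr [0.6115 0.1978 0.062 ]
fl [0.6158 0.0832 0.062 ]
box nl [0.5168 0.0816 0.062 ]
nr [0.5188 0.1935 0.062 ]
fr [0.6061 0.1931 0.062 ]
fl [0.6063 0.0799 0.062 ]
hole S [0.48110094 0.1559054  0.078     ] D [0.47764222 0.15305014 0.078     ]
holder S [array([ 0.5208, -0.1676,  0.04  ]), array([ 0.5157, -0.1079,  0.04  ]), array([ 0.5796, -0.0985,  0.04  ]), array([ 0.5813, -0.16  ,  0.04  ])]
holder D [array([ 0.5101, -0.1139,  0.04  ]), array([ 0.5166, -0.1679,  0.04  ]), array([ 0.5728, -0.1647,  0.04  ]), array([ 0.5668, -0.1166,  0.04  ])]
grip top S [ 0.52922498 -0.14037513  0.11      ] D [ 0.54353087 -0.13612319  0.097     ]
grip c [ 0.5397 -0.1396  0.0997] [0.0016 0.0016]
```

```bash
cat >> h.py <<'E'
def pose():
    s=robot.get_state(); return s,np.array(s['eef_pos']),Rn.from_rotvec(s['orientation'])
def plan(p,R=None):
    "shift and turn in tool axes to reach world TCP p and orientation R"
    s,p0,R0=pose(); R=R or R0
    return np.round(R0.inv().apply(np.asarray(p)-p0),4), np.round((R0.inv()*R).as_rotvec(),4)
def down(yaw):
    "tool pointing down, jaw (tool z) direction at angle yaw in world xy"
    y=np.array([0,0,-1.]);z=np.array([np.cos(yaw),np.sin(yaw),0]);x=np.cross(y,z)
    return Rn.from_matrix(np.stack([x,y,z],1))
E
python3 - <<'E'
from h import *
s,p,R=pose(); print(np.round(R.as_matrix(),3)); c=calibration("wrist")
print("cam in tool",R.inv().apply(-c['R'].T@c['t']-p), np.round(R.inv().as_matrix()@c['R'].T,3))
cd=calibration("side")
D=lambda x,y:(165+(x+.5)/5-.5,140+(y+.5)/5-.5)
a=onz(cd,*D(415,425),.11);b=onz(cd,*D(470,390),.11);print(a,b,np.degrees(np.arctan2(*(b-a)[1::-1])))
z=R.as_matrix()[:,2]; print("jaw yaw",np.degrees(np.arctan2(z[1],z[0])))
for yw in(90,-90,0): print(yw,plan([.48,.22,.26],down(np.radians(yw))))
E
```

```text
[[ 0.948 -0.     0.319]
 [-0.319 -0.001  0.948]
 [ 0.    -1.    -0.001]]
cam in tool [-0.07422214 -0.16286564  0.00071536] [[-0.     0.962  0.272]
 [-0.001 -0.272  0.962]
 [ 1.     0.     0.001]]
[ 0.52333539 -0.14000537  0.11      ] [ 0.55881312 -0.13292061  0.11      ] 11.29318940876284
jaw yaw 71.39060350590488
90 (array([ 0.3847, -0.0378, -0.3129]), array([ 1.400e-03, -3.248e-01, -2.000e-04]))
-90 (array([ 0.3847, -0.0378, -0.3129]), array([2.0000e-04, 2.8168e+00, 2.0000e-03]))
0 (array([ 0.3847, -0.0378, -0.3129]), array([1.200e-03, 1.246e+00, 1.000e-03]))
```

Run:
```python
from h import *
print(plan([.55,.14,.28],down(np.pi/2)))
```

```text
(array([ 0.4766, -0.0577, -0.3665]), array([ 1.400e-03, -3.248e-01, -2.000e-04]))
```

Request:
{"fn": "move_arm", "kwargs": {"moves": [[0.087, 0.0477, -0.0577, -0.0367, 0.0014, -0.1, 0], [0.087, 0.0953, -0.0577, -0.0733, 0.0014, -0.2, 0], [0.087, 0.143, -0.0577, -0.11, 0.0014, -0.3248, 0], [0.087, 0.19, -0.0577, -0.1466, 0.0014, -0.3248, 0], [0.087, 0.238, -0.0577, -0.183, 0.0014, -0.3248, 0], [0.087, 0.286, -0.0577, -0.22, 0.0014, -0.3248, 0], [0.087, 0.3336, -0.0577, -0.2565, 0.0014, -0.3248, 0], [0.087, 0.3813, -0.0577, -0.293, 0.0014, -0.3248, 0], [0.087, 0.429, -0.0577, -0.33, 0.0014, -0.3248, 0], [0.087, 0.4766, -0.0577, -0.3665, 0.0014, -0.3248, 0]]}}

```text
t: 1.4
eef_pos: [0.5507, 0.1382, 0.28]
orientation: [-1.571, 0.0, 0.0]
force: [1.1, 0.7, 0.2]
opening: 1.001
```

Request:
{"fn": "move_arm", "kwargs": {"moves": [[0.087, 0, 0, 0, 0, 0, 0]]}}

```text
t: 1.52
eef_pos: [0.5528, 0.1322, 0.2797]
orientation: [-1.573, 0.007, -0.008]
force: [0.0, 0.8, -0.6]
opening: 1.002
```

Run:
```python
from h import *
import pickle
s,p,R=pose(); print(s['t'],p,R.as_euler('xyz'),np.abs(s['joint_velocities']).max()); c=calibration("wrist"); im=grab_frame("wrist")[:,:,::-1]
pickle.dump((c,p,R),open("w1.pkl","wb"))
cv2.imwrite("pics/w1.png",im)
```

```text
1.525 [0.55279591 0.13223164 0.27973133] [-1.57332685e+00 -4.85044084e-04 -9.79114690e-03] 0.08166256983405609
```

View pics/w1.png

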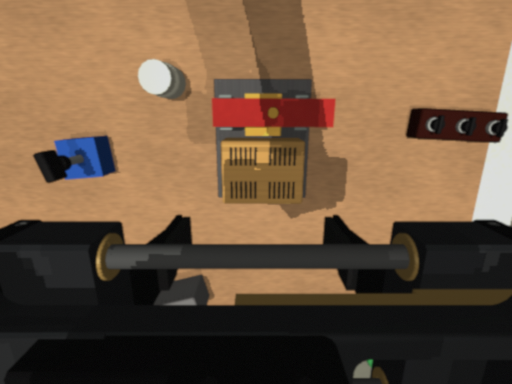

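Run:
```python
from h import *
im=cv2.imread("pics/w1.png"); crop(im,205,70,140,140,5,"pics/w1c.png")
```

```text
(no output)
```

View pics/w1c.png

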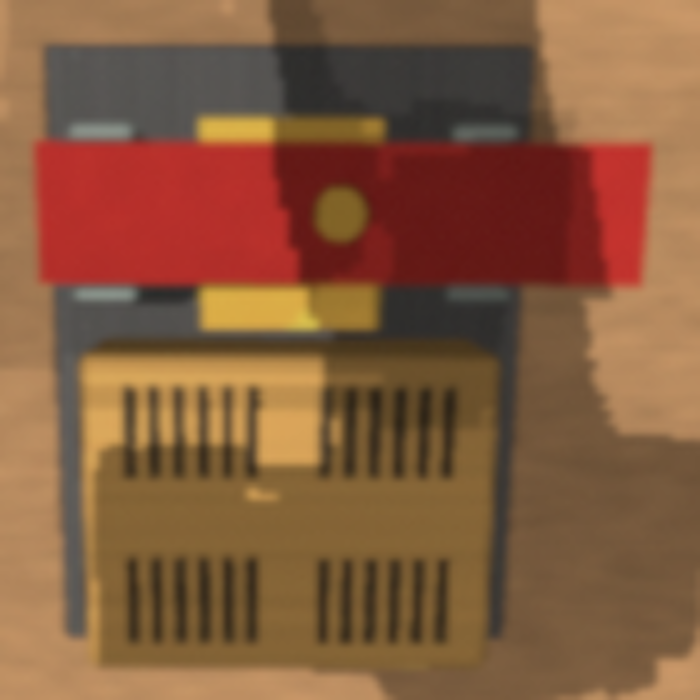

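Run:
```python
from h import *
import pickle
c,p,R=pickle.load(open("w1.pkl","rb"))
W=lambda x,y:(205+(x+.5)/5-.5,70+(y+.5)/5-.5)
def g(n,z,*ps):
    P=np.array([onz(c,*W(*q),z)[:2] for q in ps]); print(n,np.round(P,4).tolist(),"mean",np.round(P.mean(0),4))
g("bar",.078,(35,142),(652,145),(640,285),(40,283))
g("hole",.078,(341,214)); g("holebot",.07,(341,214))
g("lug",.06,(198,118),(386,118),(381,330),(200,330))
g("box",.062,(82,352),(498,356),(484,666),(98,666))
g("base0",0.006,(45,45),(533,45),(505,637),(68,637))
```

```text
bar [[0.46, 0.0746], [0.4623, 0.2342], [0.4976, 0.2335], [0.4956, 0.0739]] mean [0.4789 0.1541]
hole [[0.4787, 0.1539]] mean [0.4787 0.1539]
holebot [[0.4787, 0.1543]] mean [0.4787 0.1543]
lug [[0.4533, 0.1161], [0.4538, 0.1669], [0.5102, 0.1664], [0.5097, 0.1154]] mean [0.4818 0.1412]
box [[0.5154, 0.0821], [0.5176, 0.1992], [0.6097, 0.1986], [0.6087, 0.0826]] mean [0.5628 0.1406]
base0 [[0.4283, 0.0675], [0.4298, 0.2159], [0.6186, 0.2149], [0.6172, 0.0652]] mean [0.5235 0.1408]
```

Run:
```python
from h import *
print(plan([.62,-.136,.25],down(np.pi/2)))
```

```text
(array([ 0.07  ,  0.0298, -0.271 ]), array([ 0.0008, -0.0053, -0.0006]))
```

Request:
{"fn": "move_arm", "kwargs": {"moves": [[0.087, 0.014, 0, -0.054, 0, -0.005, 0], [0.087, 0.028, 0.01, -0.108, 0, -0.005, 0], [0.087, 0.042, 0.02, -0.162, 0, -0.005, 0], [0.087, 0.056, 0.03, -0.216, 0, -0.005, 0], [0.087, 0.07, 0.03, -0.255, 0, -0.005, 0], [0.087, 0.07, 0.03, -0.271, 0, -0.005, 0], [0.087, 0.07, 0.03, -0.271, 0, -0.005, 0]]}}

```text
t: 2.45
eef_pos: [0.6196, -0.1352, 0.2496]
orientation: [-1.571, 0.001, 0.001]
force: [0.6, -0.0, -0.2]
opening: 1.0
```

Run:
```python
from h import *
import pickle
s,p,R=pose(); print(s['t'],p,R.as_euler('xyz'),np.abs(s['joint_velocities']).max()); c=calibration("wrist"); im=grab_frame("wrist")[:,:,::-1]
pickle.dump((c,p,R),open("w2.pkl","wb"))
cv2.imwrite("pics/w2.png",im)
crop(im,190,50,140,140,5,"pics/w2c.png")
```

```text
2.45 [ 0.61959877 -0.135232    0.24955552] [-1.57057801e+00  1.37228295e-03 -3.43658090e-04] 0.03234356664699357
```

View pics/w2.png

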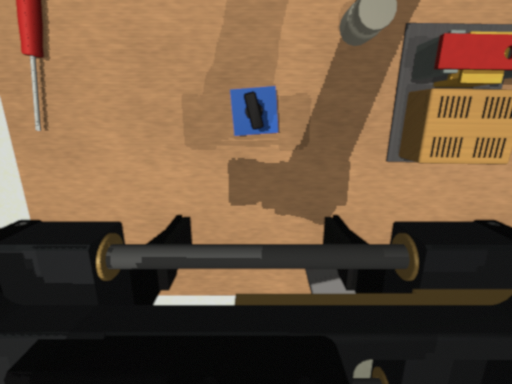

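View pics/w2c.png

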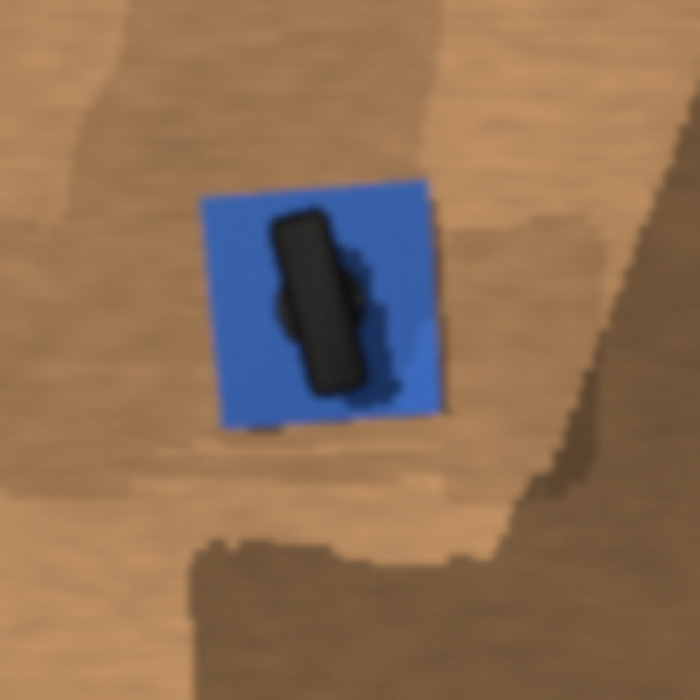

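Run:
```python
from h import *
import pickle
c,p,R=pickle.load(open("w2.pkl","rb"))
W=lambda x,y:(190+(x+.5)/5-.5,50+(y+.5)/5-.5)
def g(n,z,*ps):
    P=np.array([onz(c,*W(*q),z)[:2] for q in ps]); print(n,np.round(P,4).tolist(),"mean",np.round(P.mean(0),4)); return P
P=g("grip",.11,(272,225),(322,208),(367,382),(315,395))
d=P[2]+P[3]-P[0]-P[1]; print(np.degrees(np.arctan2(d[1],d[0])))
for i,j in((0,3),(1,2)):
  d=P[j]-P[i];print(np.degrees(np.arctan2(d[1],d[0])),np.linalg.norm(d))
H=g("holder",.04,(202,200),(428,181),(441,412),(222,429))
print(plan([P.mean(0)[0],P.mean(0)[1],.15],down(np.radians(104.2))))
```

```text
grip [[0.5267, -0.1483], [0.5233, -0.1376], [0.5595, -0.1278], [0.5623, -0.1393]] mean [ 0.543  -0.1382]
14.720533053035252
14.259354330857553 0.03669087873522623
15.171838724994133 0.03749353460993361
holder [[0.5161, -0.1698], [0.5115, -0.1106], [0.5707, -0.1059], [0.5752, -0.1659]] mean [ 0.5434 -0.138 ]
(array([-0.0768,  0.0997, -0.0045]), array([-0.0012, -0.2461, -0.0009]))
```

Request:
{"fn": "move_arm", "kwargs": {"moves": [[0.087, -0.038, 0.04, -0.0045, -0.001, -0.12, -0.001], [0.087, -0.0768, 0.08, -0.0045, -0.001, -0.248, -0.001], [0.087, -0.0768, 0.0997, -0.0045, -0.001, -0.248, -0.001], [0.087, -0.0768, 0.0997, -0.0045, -0.001, -0.248, -0.001]]}}

```text
t: 3.0
eef_pos: [0.542, -0.1352, 0.1492]
orientation: [-1.559, -0.197, 0.201]
force: [0.3, -0.6, 0.4]
opening: 0.995
```

Run:
```python
from h import *
print(robot.get_state()['joints'],plan([.5432,-.138,.0865],down(np.radians(104.5))))
im=grab_frame("scene")[:,:,::-1];crop(im,180,90,150,110,5,"pics/s2.png")
```

```text
[-0.01962487  0.361403    0.23967214  1.90160926 -0.10980543  0.89389496
  2.09842785] (array([ 0.0006,  0.0626, -0.0032]), array([-0.0026,  0.0003, -0.0019]))
```

View pics/s2.png

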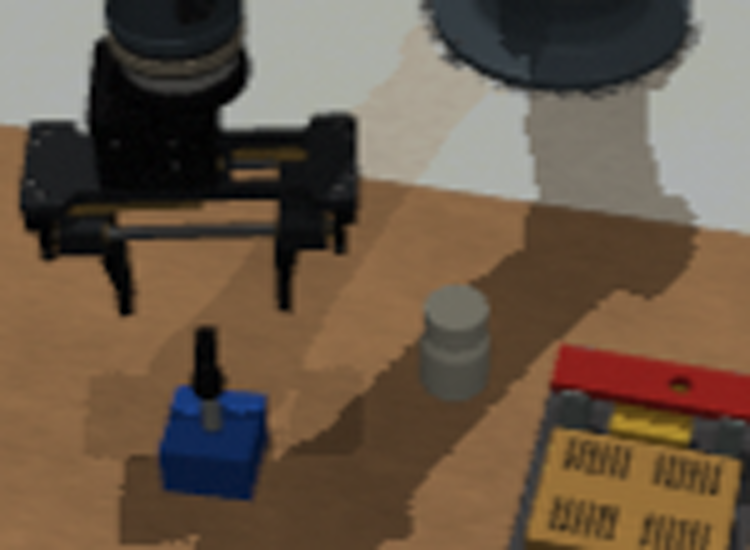

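Request:
{"fn": "move_arm", "kwargs": {"moves": [[0.05, 0.0006, 0.03, -0.0032, -0.0026, 0, -0.0019], [0.04, 0.0006, 0.0626, -0.0032, -0.0026, 0, -0.0019], [0.04, 0.0006, 0.0626, -0.0032, -0.0026, 0, -0.0019]]}}

```text
t: 3.42
eef_pos: [0.5446, -0.1374, 0.0871]
orientation: [-1.562, -0.2, 0.2]
force: [0.6, -0.1, -0.3]
opening: 0.744
```

Run:
```python
from h import *
s,p,R=pose();print(p,s['opening'],s['force'],plan([.5432,-.138,.0865],down(np.radians(104.5))))
a=grab_frame("scene")[:,:,::-1];b=grab_frame("side")[:,:,::-1]
A=cv2.resize(a[110:200,180:270],None,fx=4,fy=4);B=cv2.resize(b[190:280,210:300],None,fx=4,fy=4)
cv2.imwrite("pics/g1.png",np.hstack([A,B]))
```

```text
[ 0.54457475 -0.13740849  0.08711073] 0.7436470922915245 [ 0.59926788 -0.12148109 -0.30731939] (array([-0.0015,  0.0006, -0.0002]), array([0.0001, 0.0017, 0.0003]))
```

View pics/g1.png

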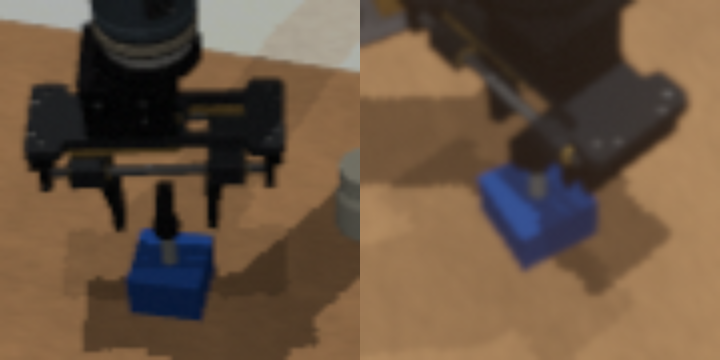

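Request:
{"fn": "move_arm", "kwargs": {"moves": [[0, -0.001, 0.0005, 0, 0, 0.0017, 0], [0, -0.001, 0.0005, 0, 0, 0.0017, 0], [0, -0.001, 0.0005, 0, 0, 0.0017, 0], [0, -0.001, 0.0005, 0, 0, 0.0017, 0], [0, -0.001, 0.0005, 0, 0, 0.0017, 0], [0, -0.001, 0.0005, 0, 0, 0.0017, 0], [0, -0.001, 0.0005, 0, 0, 0.0017, 0], [0, -0.001, 0.0005, 0, 0, 0.0017, 0]]}}

```text
t: 4.53
eef_pos: [0.5454, -0.1386, 0.0889]
orientation: [-1.563, -0.202, 0.194]
force: [-1.0, -0.2, 1.9]
opening: 0.156
```

Run:
```python
from h import *
s,p,R=pose();print(p,R.as_rotvec(),s['opening']*87,s['force'],s['torque'])
```

```text
[ 0.54543351 -0.13859593  0.08889137] [-1.56337802 -0.20226796  0.19409708] 13.53884648676603 [-1.03576099 -0.17269219  1.89347906] [ 0.2074873   0.13659791 -0.02810505]
```

Request:
{"fn": "move_arm", "kwargs": {"moves": [[0, 0, -0.015, 0, 0, 0, 0], [0, 0, -0.035, 0, 0, 0, 0], [0, 0, -0.07, 0, 0, 0, 0], [0, 0, -0.11, 0, 0, 0, 0], [0, 0, -0.11, 0, 0, 0, 0], [0, 0, -0.11, 0, 0, 0, 0]]}}

```text
t: 5.28
eef_pos: [0.5442, -0.1384, 0.1986]
orientation: [-1.563, -0.201, 0.195]
force: [0.2, 0.3, -2.2]
opening: 0.155
```

Run:
```python
from h import *
s,p,R=pose();print(p,R.as_rotvec(),s['opening']*87,s['force'],s['torque'])
print(plan([.4785,.1535,.20],down(np.radians(90))))
a=grab_frame("scene")[:,:,::-1];s,p,R=pose();print(p);b=grab_frame("side")[:,:,::-1];s,p,R=pose();print(p);
A=cv2.resize(a[90:180,180:270],None,fx=4,fy=4);B=cv2.resize(b[170:260,210:300],None,fx=4,fy=4)
cv2.imwrite("pics/g2.png",np.hstack([A,B]))
```

```text
[ 0.54415535 -0.13835891  0.19863385] [-1.56299594 -0.20146791  0.1947816 ] 13.525640836967067 [ 0.22381842  0.30303029 -2.21242295] [ 0.05870535  0.04291599 -0.02520283]
(array([ 0.0093, -0.0019,  0.299 ]), array([0.0013, 0.2523, 0.0043]))
[ 0.54383292 -0.13822678  0.19797033]
[ 0.54380867 -0.13824645  0.19768573]
```

View pics/g2.png

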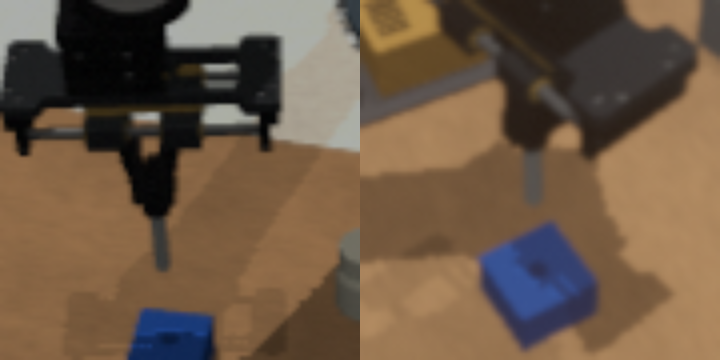

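Run:
```python
from h import *
print(plan([.4799,.1536,.18],down(np.radians(90))))
cs,cd=calibration("scene"),calibration("side")
print(tri([ray(cs,220.4,156.5),ray(cd,253.2,219.9)]))
```

```text
(array([0.011 , 0.0173, 0.2986]), array([0.0009, 0.2524, 0.0026]))
(array([ 0.5409222 , -0.13761059,  0.11640014]), [np.float64(0.00014630348449535852), np.float64(0.00014630348449529588)])
```

Request:
{"fn": "move_arm", "kwargs": {"moves": [[0, 0.002, 0, 0.05, 0.001, 0.05, 0.0026], [0, 0.004, 0, 0.105, 0.001, 0.12, 0.0026], [0, 0.006, 0, 0.16, 0.001, 0.18, 0.0026], [0, 0.008, 0, 0.215, 0.001, 0.2524, 0.0026], [0, 0.01, 0, 0.265, 0.001, 0.2524, 0.0026], [0, 0.011, 0.01, 0.2986, 0.001, 0.2524, 0.0026], [0, 0.011, 0.0173, 0.2986, 0.001, 0.2524, 0.0026], [0, 0.011, 0.0173, 0.2986, 0.001, 0.2524, 0.0026], [0, 0.011, 0.0173, 0.2986, 0.001, 0.2524, 0.0026]]}}

```text
t: 6.5
eef_pos: [0.4803, 0.1521, 0.1799]
orientation: [-1.571, 0.002, -0.002]
force: [1.0, -0.3, -1.6]
opening: 0.155
```

```bash
cat > look.py <<'E'
from h import *
import sys
n=sys.argv[1]
s,p,R=pose();print(s['t'],p,R.as_euler('xyz'),s['opening']*87,s['force'],s['torque'])
a=grab_frame("scene")[:,:,::-1];b=grab_frame("side")[:,:,::-1]
A=cv2.resize(a[110:190,275:355],None,fx=5,fy=5,interpolation=cv2.INTER_CUBIC);B=cv2.resize(b[120:200,155:235],None,fx=5,fy=5,interpolation=cv2.INTER_CUBIC)
cv2.imwrite(f"pics/{n}.png",np.hstack([A,B]))
E
python3 look.py k1
```

```text
6.5 [0.48027645 0.15210988 0.1798659 ] [-1.57148194e+00  4.05907119e-04 -2.56871988e-03] 13.52819359610171 [ 0.95463977 -0.29250405 -1.56305578] [ 0.0239343  -0.00360195 -0.02495603]
```

View pics/k1.png

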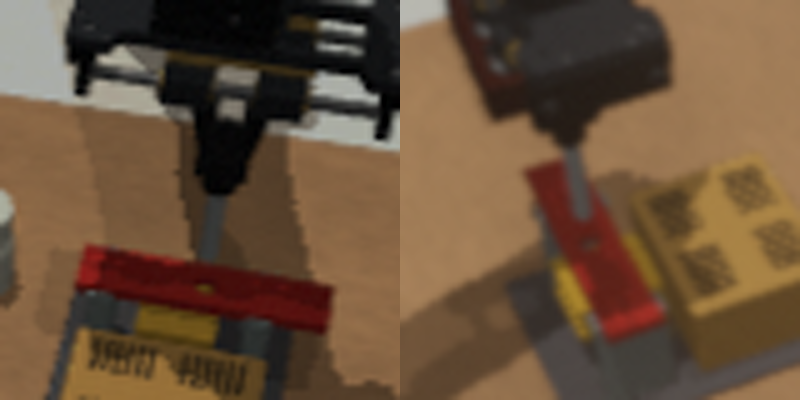

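```bash
cat > t2.py <<'E'
from h import *
cs,cd=calibration("scene"),calibration("side")
def px(s,d):
    return tri([ray(cs,275+(s[0]+.5)/5-.5,110+(s[1]+.5)/5-.5),ray(cd,155+(d[0]-400+.5)/5-.5,120+(d[1]+.5)/5-.5)])
E
python3 - <<'E'
from t2 import *
print(px((207,259),(583,215)));print(px((205,289),(589,244)))
E
```

```text
(array([0.4769621 , 0.15470378, 0.09729447]), [np.float64(0.0011833187389010005), np.float64(0.0011833187389010704)])
(array([0.47742423, 0.1564374 , 0.07070708]), [np.float64(0.001044808605387736), np.float64(0.0010448086053877373)])
```

Run:
```python
from h import *
print(plan([.4803,.1537,.162],down(np.radians(90))))
```

```text
(array([-0.0001,  0.0182,  0.0012]), array([ 0.    , -0.0023,  0.0003]))
```

Request:
{"fn": "move_arm", "kwargs": {"moves": [[0, 0, 0.01, 0.0012, 0, -0.0023, 0], [0, 0, 0.018, 0.0012, 0, -0.0023, 0], [0, 0, 0.018, 0.0012, 0, -0.0023, 0], [0, 0, 0.018, 0.0012, 0, -0.0023, 0]]}}

```text
t: 7.1
eef_pos: [0.4805, 0.1537, 0.1622]
orientation: [-1.571, -0.0, -0.0]
force: [-0.2, -0.3, -1.8]
opening: 0.154
```

```bash
python3 look.py k2
```

```text
7.1 [0.48046696 0.15371674 0.16216385] [-1.57093979e+00 -2.22108891e-04  7.63953802e-05] 13.426716252209344 [-0.15443325 -0.3359274  -1.80480374] [-0.0091911  -0.03548345 -0.01016748]
```

View pics/k2.png

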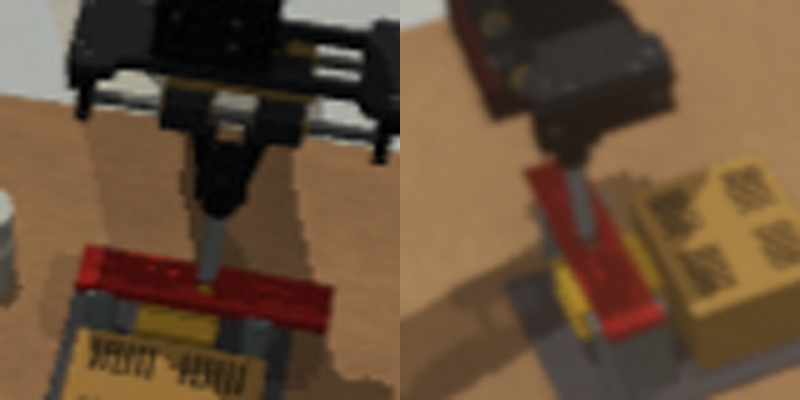

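Request:
{"fn": "move_arm", "kwargs": {"moves": [[0, 0, 0.002, 0, 0, 0, 0], [0, 0, 0.004, 0, 0, 0, 0], [0, 0, 0.005, 0, 0, 0, 0], [0, 0, 0.005, 0, 0, 0, 0]]}}

```text
t: 7.7
eef_pos: [0.4806, 0.1538, 0.1573]
orientation: [-1.571, -0.001, -0.0]
force: [0.2, 0.7, -1.3]
opening: 0.159
```

Request:
{"fn": "move_arm", "kwargs": {"moves": [[0, 0, 0.0015, 0, 0, 0, 0], [0, 0, 0.003, 0, 0, 0, 0], [0, 0, 0.003, 0, 0, 0, 0]]}}

```text
t: 8.07
eef_pos: [0.4804, 0.1537, 0.1542]
orientation: [-1.571, -0.0, -0.0]
force: [-0.4, -0.3, -1.9]
opening: 0.159
```

Request:
{"fn": "move_arm", "kwargs": {"moves": [[0, 0, 0.0015, 0, 0, 0, 0], [0, 0, 0.003, 0, 0, 0, 0], [0, 0, 0.003, 0, 0, 0, 0]]}}

```text
t: 8.45
eef_pos: [0.4804, 0.1536, 0.151]
orientation: [-1.571, -0.0, -0.0]
force: [-0.4, 0.4, -1.0]
opening: 0.157
```

Request:
{"fn": "move_arm", "kwargs": {"moves": [[0, 0, 0.0015, 0, 0, 0, 0], [0, 0, 0.003, 0, 0, 0, 0], [0, 0, 0.004, 0, 0, 0, 0]]}}

```text
t: 8.82
eef_pos: [0.4804, 0.1536, 0.1469]
orientation: [-1.571, -0.0, 0.0]
force: [0.4, 0.4, -1.5]
opening: 0.157
```

Request:
{"fn": "move_arm", "kwargs": {"moves": [[0, 0, 0.0015, 0, 0, 0, 0], [0, 0, 0.003, 0, 0, 0, 0], [0, 0, 0.003, 0, 0, 0, 0]]}}

```text
t: 9.2
eef_pos: [0.4804, 0.1536, 0.1438]
orientation: [-1.571, -0.0, 0.0]
force: [0.4, -0.1, -1.4]
opening: 0.157
```

```bash
python3 look.py k3
```

```text
9.2 [0.48041185 0.1535848  0.14377939] [-1.57126423e+00  2.82581173e-05  1.37999786e-04] 13.69726713656447 [ 0.35185549 -0.07736339 -1.42645965] [-0.00323697 -0.03328493  0.00240112]
```

View pics/k3.png

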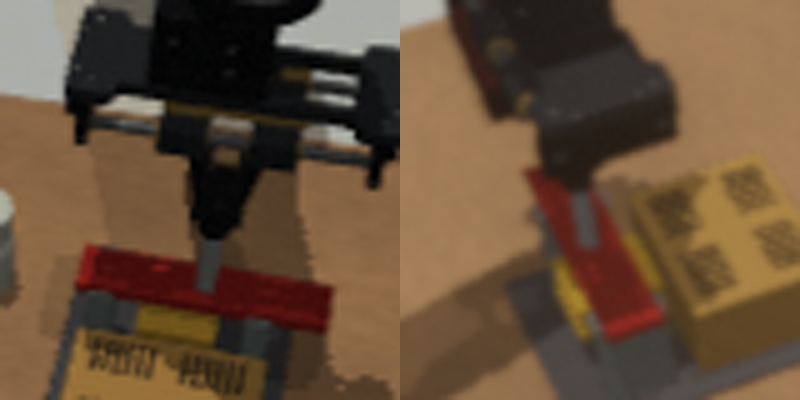

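Request:
{"fn": "move_arm", "kwargs": {"moves": [[0, 0, 0, -0.0015, 0, 0, 0], [0, 0, 0, -0.003, 0, 0, 0], [0, 0, 0, -0.0045, 0, 0, 0], [0, 0, 0, -0.006, 0, 0, 0]]}}

```text
t: 9.8
eef_pos: [0.4806, 0.1493, 0.1441]
orientation: [-1.569, -0.001, -0.0]
force: [-0.7, 5.4, -3.2]
opening: 0.16
```

Request:
{"fn": "move_arm", "kwargs": {"moves": [[0, 0, 0, -0.002, 0, 0, 0], [0, 0, 0, -0.004, 0, 0, 0], [0, 0, 0, -0.006, 0, 0, 0], [0, 0, 0, -0.008, 0, 0, 0], [0, 0, 0, -0.008, 0, 0, 0]]}}

```text
t: 10.42
eef_pos: [0.4806, 0.1421, 0.1442]
orientation: [-1.567, -0.002, -0.0]
force: [0.0, 5.2, -2.1]
opening: 0.162
```

```bash
python3 look.py k4
```

```text
10.425 [0.48062666 0.14214221 0.14417742] [-1.56742461e+00 -1.31005256e-03  1.08797563e-03] 14.051266683362647 [ 0.01900745  5.2387466  -2.08939055] [ 1.52431434 -0.04854414 -0.00263173]
```

View pics/k4.png

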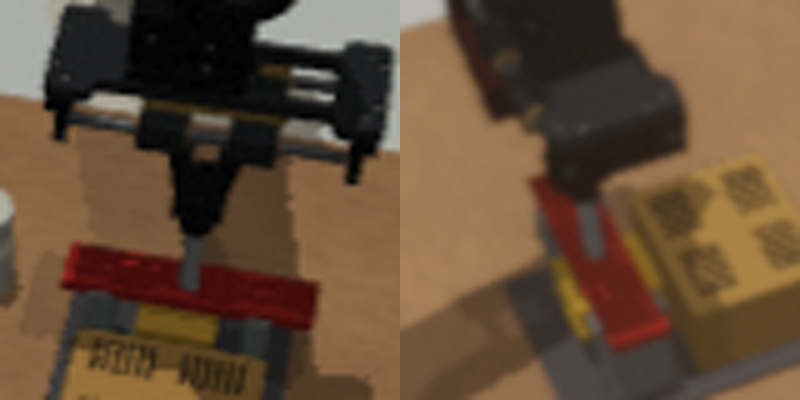

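Request:
{"fn": "move_arm", "kwargs": {"moves": [[0, 0, 0, -0.001, 0, 0, 0], [0, 0, 0, -0.0022, 0, 0, 0], [0, 0, 0, -0.0022, 0, 0, 0]]}}

```text
t: 10.9
eef_pos: [0.4806, 0.1402, 0.1442]
orientation: [-1.567, -0.002, -0.0]
force: [1.8, 5.0, -2.2]
opening: 0.161
```

Request:
{"fn": "move_arm", "kwargs": {"moves": [[0, 0, 0.002, 0, 0, 0, 0], [0, 0, 0.004, 0, 0, 0, 0], [0, 0, 0.004, 0, 0, 0, 0]]}}

```text
t: 11.28
eef_pos: [0.4809, 0.1403, 0.1402]
orientation: [-1.567, -0.003, -0.0]
force: [0.6, 4.1, 0.5]
opening: 0.159
```

Request:
{"fn": "move_arm", "kwargs": {"moves": [[0, 0, 0.001, 0, 0, 0, 0], [0, 0, 0.002, 0, 0, 0, 0], [0, 0, 0.002, 0, 0, 0, 0]]}}

```text
t: 11.65
eef_pos: [0.481, 0.1403, 0.1381]
orientation: [-1.567, -0.003, -0.0]
force: [0.7, 4.4, 0.6]
opening: 0.16
```

Request:
{"fn": "move_arm", "kwargs": {"moves": [[0, 0, 0.001, 0, 0, 0, 0], [0, 0, 0.002, 0, 0, 0, 0], [0, 0, 0.002, 0, 0, 0, 0]]}}

```text
t: 12.02
eef_pos: [0.481, 0.1404, 0.1361]
orientation: [-1.567, -0.003, -0.0]
force: [0.8, 4.0, 0.5]
opening: 0.157
```

Request:
{"fn": "move_arm", "kwargs": {"moves": [[0, 0, 0.001, 0, 0, 0, 0], [0, 0, 0.002, 0, 0, 0, 0], [0, 0, 0.002, 0, 0, 0, 0]]}}

```text
t: 12.4
eef_pos: [0.4809, 0.1403, 0.1339]
orientation: [-1.567, -0.003, -0.0]
force: [0.2, 5.5, -0.3]
opening: 0.16
```

```bash
python3 look.py k5; python3 -c "
from h import *
print(plan([.4808,.1407,.13],down(np.pi/2)))"
```

```text
12.4 [0.48094209 0.14034642 0.13391449] [-1.56715262e+00 -1.97150622e-03  1.41079338e-03] 13.915872035473708 [ 0.18444725  5.51084779 -0.31015374] [ 1.35664466 -0.13732484 -0.01550976]
(array([-0.0002,  0.0039,  0.0003]), array([-0.0037,  0.0015,  0.002 ]))
```

View pics/k5.png

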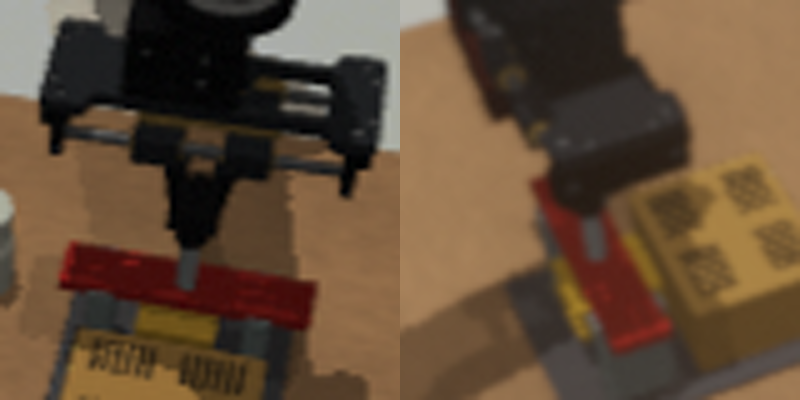

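Request:
{"fn": "move_arm", "kwargs": {"moves": [[0, 0, 0.001, 0.0003, -0.0037, 0, 0.001], [0, 0, 0.0025, 0.0003, -0.0037, 0, 0.001], [0, 0, 0.004, 0.0003, -0.0037, 0, 0.001], [0, 0, 0.004, 0.0003, -0.0037, 0, 0.001]]}}

```text
t: 13.0
eef_pos: [0.481, 0.1407, 0.1297]
orientation: [-1.571, -0.002, 0.0]
force: [1.0, 4.6, -0.5]
opening: 0.158
```

Request:
{"fn": "move_arm", "kwargs": {"moves": [[0, 0, 0.0015, 0, 0, 0, 0], [0, 0, 0.003, 0, 0, 0, 0], [0, 0, 0.0045, 0, 0, 0, 0], [0, 0, 0.0045, 0, 0, 0, 0]]}}

```text
t: 13.5
eef_pos: [0.4809, 0.1407, 0.1251]
orientation: [-1.571, -0.002, 0.0]
force: [0.7, 5.2, -0.2]
opening: 0.156
```

Request:
{"fn": "move_arm", "kwargs": {"moves": [[0, 0, 0.0015, 0, 0, 0, 0], [0, 0, 0.003, 0, 0, 0, 0], [0, 0, 0.004, 0, 0, 0, 0], [0, 0, 0.004, 0, 0, 0, 0]]}}

```text
t: 14.0
eef_pos: [0.481, 0.1407, 0.1209]
orientation: [-1.571, -0.002, 0.0]
force: [1.1, 4.7, 0.3]
opening: 0.158
```

Request:
{"fn": "move_arm", "kwargs": {"moves": [[0, 0, 0.001, 0, 0, 0, 0], [0, 0, 0.002, 0, 0, 0, 0], [0, 0, 0.002, 0, 0, 0, 0]]}}

```text
t: 14.38
eef_pos: [0.4809, 0.1407, 0.1188]
orientation: [-1.571, -0.002, 0.0]
force: [0.9, 4.5, -0.0]
opening: 0.16
```

Request:
{"fn": "move_arm", "kwargs": {"moves": [[0, 0, 0.001, 0, 0, 0, 0], [0, 0, 0.002, 0, 0, 0, 0], [0, 0, 0.002, 0, 0, 0, 0]]}}

```text
t: 14.75
eef_pos: [0.4809, 0.1407, 0.1167]
orientation: [-1.571, -0.002, 0.0]
force: [0.9, 5.1, 0.6]
opening: 0.158
```

Request:
{"fn": "move_arm", "kwargs": {"moves": [[0, 0, 0.001, 0, 0, 0, 0], [0, 0, 0.002, 0, 0, 0, 0], [0, 0, 0.002, 0, 0, 0, 0]]}}

```text
t: 15.12
eef_pos: [0.4809, 0.1408, 0.1146]
orientation: [-1.571, -0.002, 0.001]
force: [0.4, 4.8, 0.2]
opening: 0.158
```

Request:
{"fn": "move_arm", "kwargs": {"moves": [[0, 0, 0.001, 0, 0, 0, 0], [0, 0, 0.002, 0, 0, 0, 0], [0, 0, 0.002, 0, 0, 0, 0]]}}

```text
t: 15.5
eef_pos: [0.481, 0.1408, 0.1125]
orientation: [-1.571, -0.002, 0.0]
force: [0.5, 4.1, 0.1]
opening: 0.158
```

Request:
{"fn": "move_arm", "kwargs": {"moves": [[0, 0, 0.001, 0, 0, 0, 0], [0, 0, 0.002, 0, 0, 0, 0], [0, 0, 0.003, 0, 0, 0, 0], [0, 0, 0.003, 0, 0, 0, 0]]}}

```text
t: 16.0
eef_pos: [0.4809, 0.1408, 0.1093]
orientation: [-1.571, -0.002, 0.001]
force: [0.7, 5.1, -0.0]
opening: 0.159
```

Request:
{"fn": "move_arm", "kwargs": {"moves": [[0, 0, 0.001, 0, 0, 0, 0], [0, 0, 0.002, 0, 0, 0, 0], [0, 0, 0.003, 0, 0, 0, 0], [0, 0, 0.003, 0, 0, 0, 0]]}}

```text
t: 16.5
eef_pos: [0.4809, 0.1408, 0.1061]
orientation: [-1.571, -0.002, 0.001]
force: [1.3, 4.2, 1.2]
opening: 0.158
```

Request:
{"fn": "move_arm", "kwargs": {"moves": [[0, 0, 0.001, 0, 0, 0, 0], [0, 0, 0.002, 0, 0, 0, 0], [0, 0, 0.002, 0, 0, 0, 0]]}}

```text
t: 16.88
eef_pos: [0.4811, 0.1408, 0.1045]
orientation: [-1.571, -0.002, 0.001]
force: [-0.9, 5.1, 4.3]
opening: 0.158
```

Request:
{"fn": "move_arm", "kwargs": {"moves": [[0, 0, 0.001, 0, 0, 0, 0], [0, 0, 0.002, 0, 0, 0, 0], [0, 0, 0.002, 0, 0, 0, 0]]}}

```text
t: 17.25
eef_pos: [0.4811, 0.1408, 0.1029]
orientation: [-1.571, -0.002, 0.001]
force: [-0.3, 4.8, 6.2]
opening: 0.157
```

Request:
{"fn": "move_arm", "kwargs": {"moves": [[0, 0, 0.001, 0, 0, 0, 0], [0, 0, 0.002, 0, 0, 0, 0], [0, 0, 0.003, 0, 0, 0, 0]]}}

```text
t: 17.62
eef_pos: [0.4811, 0.1408, 0.1005]
orientation: [-1.571, -0.002, 0.001]
force: [-1.3, 3.8, 6.6]
opening: 0.161
```

Request:
{"fn": "move_arm", "kwargs": {"moves": [[0, 0, 0.001, 0, 0, 0, 0], [0, 0, 0.002, 0, 0, 0, 0], [0, 0, 0.003, 0, 0, 0, 0]]}}

```text
t: 18.0
eef_pos: [0.4811, 0.1408, 0.0981]
orientation: [-1.571, -0.002, 0.001]
force: [-1.4, 4.5, 7.7]
opening: 0.164
```

```bash
python3 look.py k6
```

```text
18.0 [0.48114512 0.14084296 0.09805923] [-1.57064257e+00 -9.06834962e-04  1.80749485e-03] 14.272182082969627 [-1.4439511   4.48629651  7.69379431] [ 1.18560659  0.31469532 -0.05205965]
```

View pics/k6.png

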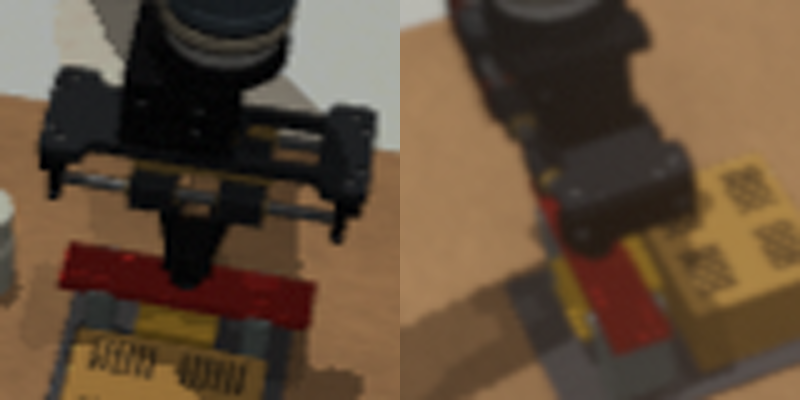

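Request:
{"fn": "move_arm", "kwargs": {"moves": [[0, 0, 0.001, 0, 0, 0, 0], [0, 0, 0.002, 0, 0, 0, 0], [0, 0, 0.002, 0, 0, 0, 0]]}}

```text
t: 18.48
eef_pos: [0.4811, 0.1409, 0.0964]
orientation: [-1.571, -0.002, 0.001]
force: [-0.9, 5.2, 5.8]
opening: 0.156
```

Request:
{"fn": "move_arm", "kwargs": {"moves": [[0, 0, 0.001, 0, 0, 0, 0], [0, 0, 0.002, 0, 0, 0, 0], [0, 0, 0.002, 0, 0, 0, 0]]}}

```text
t: 18.85
eef_pos: [0.4811, 0.1409, 0.0949]
orientation: [-1.571, -0.002, 0.001]
force: [0.1, 4.5, 6.8]
opening: 0.16
```

Request:
{"fn": "move_arm", "kwargs": {"moves": [[0, 0, 0.0008, 0, 0, 0, 0], [0, 0, 0.0015, 0, 0, 0, 0], [0, 0, 0.0015, 0, 0, 0, 0]]}}

```text
t: 19.23
eef_pos: [0.4812, 0.1409, 0.0948]
orientation: [-1.57, -0.002, 0.001]
force: [-3.9, 4.0, 14.1]
opening: 0.157
```

Request:
{"fn": "move_arm", "kwargs": {"moves": [[0, 0, 0.0008, 0, 0, 0, 0], [0, 0, 0.0015, 0, 0, 0, 0], [0, 0, 0.0015, 0, 0, 0, 0]]}}

```text
t: 19.6
eef_pos: [0.4812, 0.1409, 0.0948]
orientation: [-1.57, -0.002, 0.001]
force: [-3.3, 4.3, 15.3]
opening: 0.157
```

Request:
{"fn": "move_arm", "kwargs": {"moves": [[0, 0, 0, 0.0005, 0, 0, 0], [0, 0, 0, 0.001, 0, 0, 0], [0, 0, 0, 0.001, 0, 0, 0]]}}

```text
t: 19.98
eef_pos: [0.4811, 0.1409, 0.0948]
orientation: [-1.571, -0.001, 0.002]
force: [-0.4, 2.7, 6.4]
opening: 0.157
```

Request:
{"fn": "move_arm", "kwargs": {"moves": [[0.03, 0, 0, 0, 0, 0, 0], [0.04, 0, 0, 0, 0, 0, 0], [0.05, 0, 0, 0, 0, 0, 0], [0.05, 0, 0, 0, 0, 0, 0]]}}

```text
t: 20.48
eef_pos: [0.4808, 0.1406, 0.0946]
orientation: [-1.572, -0.0, 0.002]
force: [0.8, -0.1, -1.0]
opening: 0.516
```

```bash
python3 look.py k7
```

```text
20.475 [0.48079435 0.14055622 0.09456977] [-1.57195653e+00  1.23205042e-03  1.33045919e-03] 44.927543791787 [ 0.82277018 -0.07901882 -0.99501817] [-0.01344299  0.00639026 -0.02992809]
```

View pics/k7.png

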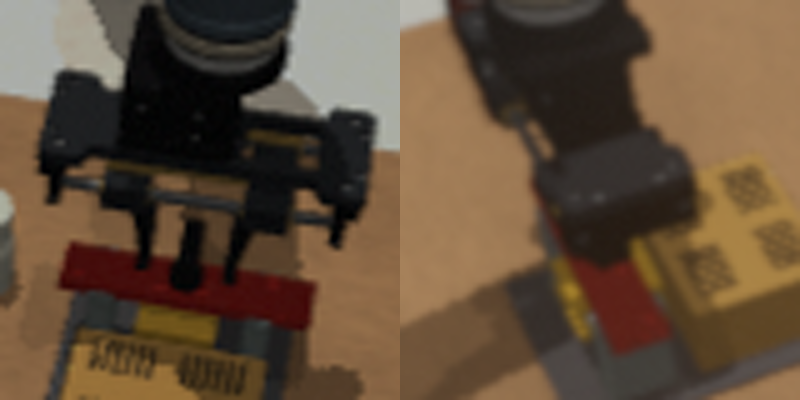

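Released; the pin stands with its collar on the bar. Now the gripper goes straight up, then the last checks.

Request:
{"fn": "move_arm", "kwargs": {"moves": [[0.05, 0, -0.02, 0, 0, 0, 0], [0.06, 0, -0.05, 0, 0, 0, 0], [0.06, 0, -0.1, 0, 0, 0, 0], [0.06, 0.03, -0.15, 0, 0, 0, 0], [0.06, 0.074, -0.17, 0, 0, 0, 0], [0.06, 0.074, -0.17, 0, 0, 0, 0], [0.06, 0.074, -0.17, 0, 0, 0, 0]]}}

```text
t: 21.45
eef_pos: [0.5539, 0.1409, 0.2636]
orientation: [-1.572, 0.001, 0.004]
force: [-0.1, 0.9, -0.6]
opening: 0.688
```

```bash
python3 look.py k8
python3 - <<'E'
from h import *
import pickle
s,p,R=pose(); c=calibration("wrist"); im=grab_frame("wrist")[:,:,::-1]
pickle.dump((c,p,R),open("w3.pkl","wb")); cv2.imwrite("pics/w3.png",im); crop(im,185,60,160,150,5,"pics/w3c.png")
E
```

```text
21.45 [0.55387222 0.14091504 0.26356901] [-1.57232191  0.00345601  0.00158757] 59.864978472936734 [-0.13258746  0.94675706 -0.57221178] [ 0.01510874 -0.0210559  -0.03365878]
```

View pics/k8.png

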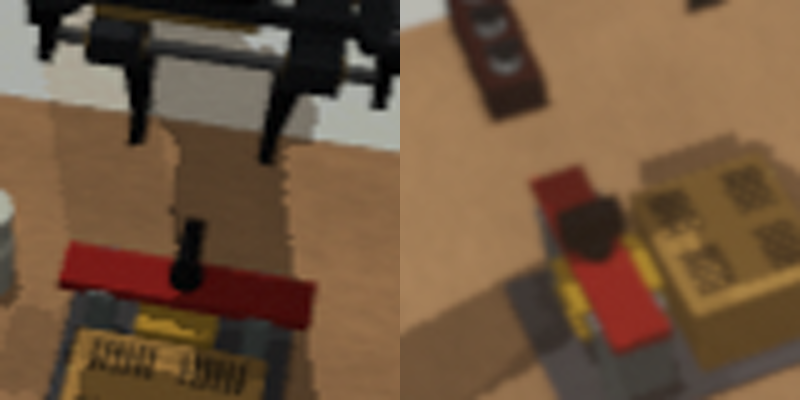

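View pics/w3c.png

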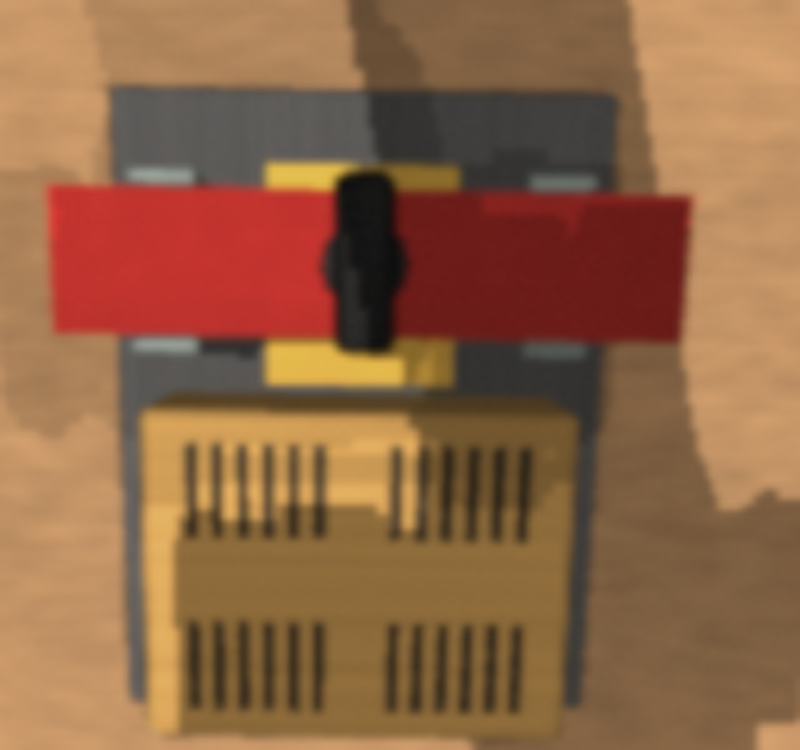

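Run:
```python
from h import *
import pickle
c,p,R=pickle.load(open("w3.pkl","rb"))
W=lambda x,y:(185+(x+.5)/5-.5,60+(y+.5)/5-.5)
def g(n,z,*ps):
    P=np.array([onz(c,*W(*q),z)[:2] for q in ps]); print(n,"mean",np.round(P.mean(0),4))
g("grip",.116,(335,175),(393,175),(395,352),(337,352))
g("collar",.09,(325,265),(407,265))
g("lug",.06,(265,163),(460,166),(456,385),(265,385))
g("box",.062,(142,410),(578,415),(560,738),(152,738))
g("bar",.078,(48,186),(692,198),(680,342),(55,332))
s=robot.get_state();print(s['t'],np.abs(s['joint_velocities']).max())
a=grab_frame("scene")[:,:,::-1];b=grab_frame("side")[:,:,::-1]
cv2.imwrite("pics/sc_end.png",a);cv2.imwrite("pics/sd_end.png",b)
A0=cv2.imread("pics/scene0.png");print("jar/meter/driver/shunt diff px>60:")
for n,(x,y,w,h) in dict(jar=(260,143,24,30),meter=(220,230,42,40),driver=(130,128,40,45),shunt=(378,182,52,32)).items():
    d=np.abs(a[y:y+h,x:x+w].astype(int)-A0[y:y+h,x:x+w]).max(2);print(n,(d>60).sum())
```

```text
grip mean [0.4788 0.1421]
collar mean [0.4787 0.1423]
lug mean [0.4816 0.1412]
box mean [0.5634 0.1404]
bar mean [0.4787 0.1431]
21.6 0.008506336663726799
jar/meter/driver/shunt diff px>60:
jar 0
meter 0
driver 0
shunt 0
```

```bash
python3 -c "
from rig import ticket
print(ticket.close_job())"
```

```text
the job is handed in; nothing more can be done
None
```

The pin is home in the isolator and released, and I handed the job in at about 21.6 s; no verdict is reported.

- **What I did:** I took the pin from the blue holder and sighted the bar's hole about 12.7 mm off the lugs' axis. The pin went into the bar with no contact force. It drew the bar across at about 5 N, passed both lugs with less than 3 N of vertical change, and pressed the plunger at about 6–8 N. It stopped hard when the collar met the bar, about 10 mm after first touching the plunger. The highest vertical wrist reading was 15.3 N, against the 30 N limit. I then opened the fingers and backed away upward.
- **Last checks:**
  - The wrist camera puts the grip and collar within about 1 mm of the estimated axis in both directions. All three views show the pin standing upright with its collar on the bar.
  - The tip itself is out of sight in the lugs, so its position is inferred from the grip and the depth reached.
  - The jar, meter, screwdriver and shunt block show no change in the scene camera, and the wrist reads about zero contact force.
- **Disagreement:** The centre I measured from the yellow lugs' outline lies about 3 mm further towards the brass box than the axis I used. I took it as an error in reading the outline, because the bar, its hole and the box agreed with each other and the pin passed both lugs freely.

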